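# Gauge the bamboo sleeves and sort them

### The arm

A 6-joint arm with a two-finger parallel gripper is mounted at the origin on the work surface. World frame = base frame: x ahead of the robot, y to its left, z up, the work surface at z = 0. Lengths are in mm, angles in rad, forces in N, time in s.
With the tool pointing down it reaches from about 275 to 850 mm from the base axis. Payload 19 kg.
Tool frame: the origin (TCP) lies between the finger pads; the fingertips stand 8 mm ahead of it and the grasp point (between the pads) lies 11 mm behind it (manip.tip_reach is the distance from the TCP to the fingertips, in mm); z points along the fingers, y is the line along which they close (so a half turn about z gives the same grasp; the last joint's range is limited). The gripper opens to 85 mm and grips with 20 to 120 N. Pads are 22 mm wide; open, the fingers measure 114 mm over their backs; the gripper's body (76 mm by 85 mm) begins 54 mm behind the grasp point. The pads swing forward as they close: fully open they stand 13 mm farther back than shut.
Start: joints at [0.992, 0.15, 1.437, -0, 1.554, -0.134], TCP at [247.409, 519.018, 239.267] pointing down, gripper open.
Joint ranges: [-2.8, 2.8], [-0.68, 2.1], [0.12, 2.68], [-1.39, 4.53], [0.16, 2.79], [-2.81, 2.81]. Speed limits (rad/s): [1.89, 1.89, 2.22, 3.01, 3.01, 3.01].

### API

Orientations are given as a unit quaternion [x, y, z, w].
In Python, from station import manip, kin, camera, calibration, outline_of, landmark_of gives the robot as it stands. Calls block until the motion is done:
- manip.movep(position, orientation): joint-space move of the TCP to a pose.
- manip.line_to(position, v=150, orientation=None, until_force=None): straight line of the TCP; orientation=None keeps the orientation; v is the mean speed in mm/s. With until_force (N) it stops when the force on the tool has changed by that much, and returns True; else False.
- manip.movej(angles): joint-space move.
- manip.gripper_to(opening): finger opening in mm; the grip force is fixed at half the most; returns when the fingers have stopped.
- manip.wait(seconds).
- kin.solve_ik(position, orientation): joint angles nearest the present ones, or None.
- manip.sense(): the state.
- camera(name): name is "scene" or "top" or "wrist"; returns the picture (480x640x3 uint8, red, green, blue); there is no depth.
- calibration(name): a dict with "K" (3x3 intrinsics, pixels), "xyz" and "rotation" of the camera in the world; the wrist camera has in their place "mount" (4x4, takes a point from camera to tool coordinates, whose origin is the TCP and whose axes are the flange's). Camera axes: x right, y up, looking along -z (the intrinsics and any distortion apply to the point x, -y, -z); pixel columns grow to the right and rows downward; lengths in mm; the calibration is good to about 2 mm. A picture is of the moment at which its call begins: read the wrist's pose just before it. calibration takes no time and is no camera call.
A pose or a line that the arm cannot do raises manip.MotionError and nothing moves.
- manip.job_done(): hands the job in; it is judged then, once.
Trained networks look in the newest picture that a camera, given by its name, has taken for a name from the list of things; names that differ only in an ending like _2 or _b are one class to them, and where a whole thing is asked for, a point or a joint stands for the part that bears it (a point fixed in the world has none). Each returns a list of dicts, best first, with "p" (0 to 1); they miss things now and then, are a little off and sometimes report something else, mostly with a low value. They report only what shows in the picture. A call takes as long as a camera call.
- outline_of(camera, name): "mask" (480x640 bool, what is visible of it).
- landmark_of(camera, name): "at" ([x, y, z] in mm, in the coordinates of the camera as it stood for that picture, good to about 4 mm: a listed point, or the origin of a listed thing).
The state is a dict: "clock": time; "joint_positions": joint angles; "dq": joint speeds; "effort": joint torques, N m; "tcp_pos": TCP position; "eef_rot": TCP orientation; "contact_force": force on the tool from outside, world axes, zero at the start; "torque": the same for the moment, N m; "opening": finger opening in mm; "grasp_force": force on a finger pad.
Only numpy, scipy, OpenCV 4.12 (cv2) and the standard library are available. Lean on these libraries where they do the work, as an engineer would, in place of code of your own. Each camera call takes 0.05 s, during which the arm holds its last target. There are 200 camera calls.

### The job

Pick every bamboo sleeve out of the pocket tray and slide each down over a gauge pin of its own as far as it will go, until all of them stand on the pins together and you have let go. Then sort them by the result: put those that went right down to the base of the gauge into the slatted wooden crate, and those that stopped part way into the plain dark steel pan. Leave the other things on the bench where they are.

Things in the scene. Friction and masses are not known exactly. Their poses are not given: they have to be found in the camera images.
- sleeve_a: bamboo sleeve, an upright tube 70 mm tall, 40 mm outside diameter, 30 mm bore, wall 5 mm, about 50 g; starts standing in one of the tray's pockets, or is absent. Some sleeves have a solid node wall left across the bore at mid-height (its underside 32 mm above the sleeve's foot), the others are open right through. Origin: centre of its underside; z up along its axis
- sleeve_b: bamboo sleeve, an upright tube 70 mm tall, 40 mm outside diameter, 30 mm bore, wall 5 mm, about 50 g; starts standing in one of the tray's pockets, or is absent. Some sleeves have a solid node wall left across the bore at mid-height (its underside 32 mm above the sleeve's foot), the others are open right through. Origin: centre of its underside; z up along its axis
- sleeve_c: bamboo sleeve, an upright tube 70 mm tall, 40 mm outside diameter, 30 mm bore, wall 5 mm, about 50 g; starts standing in one of the tray's pockets, or is absent. Some sleeves have a solid node wall left across the bore at mid-height (its underside 32 mm above the sleeve's foot), the others are open right through. Origin: centre of its underside; z up along its axis
- sleeve_d: bamboo sleeve, an upright tube 70 mm tall, 40 mm outside diameter, 30 mm bore, wall 5 mm, about 50 g; starts standing in one of the tray's pockets, or is absent. Some sleeves have a solid node wall left across the bore at mid-height (its underside 32 mm above the sleeve's foot), the others are open right through. Origin: centre of its underside; z up along its axis
- sleeve_e: bamboo sleeve, an upright tube 70 mm tall, 40 mm outside diameter, 30 mm bore, wall 5 mm, about 50 g; starts standing in one of the tray's pockets, or is absent. Some sleeves have a solid node wall left across the bore at mid-height (its underside 32 mm above the sleeve's foot), the others are open right through. Origin: centre of its underside; z up along its axis
- sleeve_f: bamboo sleeve, an upright tube 70 mm tall, 40 mm outside diameter, 30 mm bore, wall 5 mm, about 50 g; starts standing in one of the tray's pockets, or is absent. Some sleeves have a solid node wall left across the bore at mid-height (its underside 32 mm above the sleeve's foot), the others are open right through. Origin: centre of its underside; z up along its axis
- pocket_tray: plywood block 150 (x) x 225 (y) x 30 mm tall, fixed, with six square pockets 46 mm wide and 22 mm deep (pocket floor 8 mm above the table), two along its x at +-37.5 mm and three along its y at -72, 0, +72 mm; a standing sleeve rises 48 mm above the block. Origin: centre of its underside
- gauge: gauge rack, fixed: dark wooden base 290 (x) x 70 (y) x 18 mm tall carrying four equal upright steel pins in a row along its x, 72 mm apart. Origin: centre of its underside
- pin0 (a point): foot of gauge pin 0: on the pin's axis, level with the top of the gauge's base (18 mm above the table). The pin is 24 mm thick and 60 mm tall, straight for 50 mm, then tapering to 16 mm at its flat tip. An open sleeve slides right down, its foot on the base; one with a node wall stops with its foot 28 mm above the base. Axes as the gauge's
- pin1 (a point): foot of gauge pin 1: on the pin's axis, level with the top of the gauge's base (18 mm above the table). The pin is 24 mm thick and 60 mm tall, straight for 50 mm, then tapering to 16 mm at its flat tip. An open sleeve slides right down, its foot on the base; one with a node wall stops with its foot 28 mm above the base. Axes as the gauge's
- pin2 (a point): foot of gauge pin 2: on the pin's axis, level with the top of the gauge's base (18 mm above the table). The pin is 24 mm thick and 60 mm tall, straight for 50 mm, then tapering to 16 mm at its flat tip. An open sleeve slides right down, its foot on the base; one with a node wall stops with its foot 28 mm above the base. Axes as the gauge's
- pin3 (a point): foot of gauge pin 3: on the pin's axis, level with the top of the gauge's base (18 mm above the table). The pin is 24 mm thick and 60 mm tall, straight for 50 mm, then tapering to 16 mm at its flat tip. An open sleeve slides right down, its foot on the base; one with a node wall stops with its foot 28 mm above the base. Axes as the gauge's
- crate: loose slatted wooden crate, open on top, outside 120 (x) x 200 (y) x 45 mm tall, walls and floor 5 mm, a 10 mm square post 5 mm in from the walls in each inner corner, 0.7 kg; room for a row of three sleeves along its y (at -55, 0, +55 mm). Origin: centre of its underside
- pan: loose plain dark steel pan with smooth closed sides, open on top, outside 120 (x) x 200 (y) x 30 mm tall, walls and floor 4 mm, 0.7 kg; room for a row of three sleeves along its y (at -55, 0, +55 mm). Origin: centre of its underside
- tankard: dark wooden tankard with a handle, 72 mm wide, 130 mm tall; a bystander. Origin: at its underside
- tin: open copper-coloured tin, 84 mm wide, 100 mm tall; a bystander. Origin: at its underside
- oil: amber oil bottle, 54 mm wide, 150 mm tall; a bystander. Origin: at its underside
- brush: flat brush lying on the bench, 180 mm long; a bystander. Origin: at its underside
- cup: small dark wooden cup, 52 mm wide, 60 mm tall; a bystander. Origin: at its underside
- offcut: round bamboo offcut lying on the bench, 40 mm thick, 120 mm long; a bystander. Origin: at its underside

How it is judged (in metres and radians):
On the way:
1. all the sleeves stand on gauge pins at the same time, each as far down as it will go, released and still (((horizontal distance between sleeve_a and pin0 below 0.01 m and z of sleeve_a in the frame of pin0 between -0.006 and 0.007 m) or (horizontal distance between sleeve_a and pin1 below 0.01 m and z of sleeve_a in the frame of pin1 between -0.006 and 0.007 m) or (horizontal distance between sleeve_a and pin2 below 0.01 m and z of sleeve_a in the frame of pin2 between -0.006 and 0.007 m) or (horizontal distance between sleeve_a and pin3 below 0.01 m and z of sleeve_a in the frame of pin3 between -0.006 and 0.007 m)) and linear speed of each of sleeve_a, sleeve_b, sleeve_c, sleeve_d, sleeve_e, sleeve_f below 0.02 m/s and contact force between each of sleeve_a, sleeve_b, sleeve_c, sleeve_d, sleeve_e, sleeve_f and the fingers below 0.1 N and angle between each of sleeve_a, sleeve_b, sleeve_c, sleeve_d, sleeve_e, sleeve_f's own z axis and vertical below 0.2 rad and ((horizontal distance between sleeve_b and pin0 below 0.01 m and z of sleeve_b in the frame of pin0 between 0.02 and 0.036 m) or (horizontal distance between sleeve_b and pin1 below 0.01 m and z of sleeve_b in the frame of pin1 between 0.02 and 0.036 m) or (horizontal distance between sleeve_b and pin2 below 0.01 m and z of sleeve_b in the frame of pin2 between 0.02 and 0.036 m) or (horizontal distance between sleeve_b and pin3 below 0.01 m and z of sleeve_b in the frame of pin3 between 0.02 and 0.036 m)) and ((horizontal distance between sleeve_c and pin0 below 0.01 m and z of sleeve_c in the frame of pin0 between -0.006 and 0.007 m) or (horizontal distance between sleeve_c and pin1 below 0.01 m and z of sleeve_c in the frame of pin1 between -0.006 and 0.007 m) or (horizontal distance between sleeve_c and pin2 below 0.01 m and z of sleeve_c in the frame of pin2 between -0.006 and 0.007 m) or (horizontal distance between sleeve_c and pin3 below 0.01 m and z of sleeve_c in the frame of pin3 between -0.006 and 0.007 m)) and ((horizontal distance between sleeve_d and pin0 below 0.01 m and z of sleeve_d in the frame of pin0 between -0.006 and 0.007 m) or (horizontal distance between sleeve_d and pin1 below 0.01 m and z of sleeve_d in the frame of pin1 between -0.006 and 0.007 m) or (horizontal distance between sleeve_d and pin2 below 0.01 m and z of sleeve_d in the frame of pin2 between -0.006 and 0.007 m) or (horizontal distance between sleeve_d and pin3 below 0.01 m and z of sleeve_d in the frame of pin3 between -0.006 and 0.007 m)) and ((horizontal distance between sleeve_e and pin0 below 0.01 m and z of sleeve_e in the frame of pin0 between 0.02 and 0.036 m) or (horizontal distance between sleeve_e and pin1 below 0.01 m and z of sleeve_e in the frame of pin1 between 0.02 and 0.036 m) or (horizontal distance between sleeve_e and pin2 below 0.01 m and z of sleeve_e in the frame of pin2 between 0.02 and 0.036 m) or (horizontal distance between sleeve_e and pin3 below 0.01 m and z of sleeve_e in the frame of pin3 between 0.02 and 0.036 m)) and ((horizontal distance between sleeve_f and pin0 below 0.01 m and z of sleeve_f in the frame of pin0 between 0.02 and 0.036 m) or (horizontal distance between sleeve_f and pin1 below 0.01 m and z of sleeve_f in the frame of pin1 between 0.02 and 0.036 m) or (horizontal distance between sleeve_f and pin2 below 0.01 m and z of sleeve_f in the frame of pin2 between 0.02 and 0.036 m) or (horizontal distance between sleeve_f and pin3 below 0.01 m and z of sleeve_f in the frame of pin3 between 0.02 and 0.036 m))), for 0.3 s.
At the end, for the whole second after the job is handed in: every open sleeve is in the slatted crate and every sleeve with a node wall in the dark steel pan, standing, leaning or lying: the centre of its foot between the walls and less than 50 mm above the underside of the crate or pan, released and still (under 0.02 m/s) (x of sleeve_a in the frame of crate between -0.055 and 0.055 m and y of sleeve_a in the frame of crate between -0.095 and 0.095 m and z of sleeve_a in the frame of crate between -0.005 and 0.05 m and linear speed of each of sleeve_a, sleeve_b, sleeve_c, sleeve_d, sleeve_e, sleeve_f below 0.02 m/s and contact force between each of sleeve_a, sleeve_b, sleeve_c, sleeve_d, sleeve_e, sleeve_f and the fingers below 0.1 N and x of sleeve_b in the frame of pan between -0.055 and 0.055 m and y of sleeve_b in the frame of pan between -0.095 and 0.095 m and z of sleeve_b in the frame of pan between -0.005 and 0.05 m and x of sleeve_c in the frame of crate between -0.055 and 0.055 m and y of sleeve_c in the frame of crate between -0.095 and 0.095 m and z of sleeve_c in the frame of crate between -0.005 and 0.05 m and x of sleeve_d in the frame of crate between -0.055 and 0.055 m and y of sleeve_d in the frame of crate between -0.095 and 0.095 m and z of sleeve_d in the frame of crate between -0.005 and 0.05 m and x of sleeve_e in the frame of pan between -0.055 and 0.055 m and y of sleeve_e in the frame of pan between -0.095 and 0.095 m and z of sleeve_e in the frame of pan between -0.005 and 0.05 m and x of sleeve_f in the frame of pan between -0.055 and 0.055 m and y of sleeve_f in the frame of pan between -0.095 and 0.095 m and z of sleeve_f in the frame of pan between -0.005 and 0.05 m); the robot touches nothing.
It fails at once if a bystander (tankard, tin, bottle, brush, cup, offcut) is moved more than 6 cm (distance of any of tankard, tin, oil, brush, cup, offcut from where it was at the start of the episode above 0.06 m).
Of sleeve_a, sleeve_b, sleeve_c, sleeve_d, sleeve_e, sleeve_f only 3 to 4 are there at a start; the rules pass over those that are not, and their reading is None.
At some moment in a run one of crate, pan may be knocked a few centimetres aside while the robot is not near it.
It also fails if it takes over 210 s, if anything falls off the work surface, if the arm or the gripper's body presses on something with over 40 N, if the wrist force passes 120 N, or if a joint passes its speed limit or range.

## Working session

There is one attempt and no reset: what is moved stays moved. The work goes in short steps, each a Python script; the robot and the scene stay as the last script left them, time stands still between calls to the robot, and variables do not carry over. Pictures are saved under pics/ and viewed, at most 14 in all, crops included, and the job is handed in when it is done.

```bash
ls; mkdir -p pics; cat > h.py <<'E'
import numpy as np, cv2
from station import manip, kin, camera, calibration, outline_of, landmark_of
from scipy.spatial.transform import Rotation as R
def cam_T(name):
    c=calibration(name)
    if 'mount' in c:
        s=manip.sense(); T=np.eye(4); T[:3,:3]=R.from_quat(s['eef_rot']).as_matrix(); T[:3,3]=s['tcp_pos']
        return T@np.array(c['mount']), c
    T=np.eye(4); r=np.array(c['rotation']); T[:3,:3]=r if r.shape==(3,3) else R.from_quat(r).as_matrix(); T[:3,3]=c['xyz']
    return T,c
def snap(name,f=None):
    T,c=cam_T(name); im=camera(name)
    if f: cv2.imwrite('pics/'+f,im[:,:,::-1])
    return im,T,c
def marks(name,things,T,pmin=0.2):
    for t in things:
        for d in landmark_of(name,t):
            if d['p']>pmin: print(name,t,round(d['p'],2),np.round((T@np.r_[d['at'],1])[:3],0))
def on_plane(T,c,uv,z):
    K=np.array(c['K']); uv=np.array(uv,float).reshape(-1,1,2)
    p=cv2.undistortPoints(uv,K,np.array(c.get('distortion',np.zeros(5)),float)).reshape(-1,2)
    d=np.c_[p[:,0],-p[:,1],-np.ones(len(p))]@T[:3,:3].T
    return T[:3,3]+d*((z-T[2,3])/d[:,2])[:,None]
E
python3 - <<'E'
from h import *
for n in ('top','scene','wrist'):
    im,T,c=snap(n,n+'0.png'); print(n,{k:v for k,v in c.items()})
    if n!='wrist': marks(n,['sleeve_a','pocket_tray','gauge','pin0','pin1','pin2','pin3','crate','pan','tankard','tin','oil','brush','cup','offcut'],T)
print(manip.sense())
E
```

```text
pics
top {'K': array([[502.11208687,   0.        , 315.88988856],
       [  0.        , 502.11208687, 238.51707219],
       [  0.        ,   0.        ,   1.        ]]), 'xyz': array([393.95904992,  29.02901589, 991.53069465]), 'rotation': array([ 0.06534991, -0.07014726, -0.69633153,  0.71128837])}
top sleeve_a 0.96 [467. 192.   8.]
top sleeve_a 0.7 [543. 182.   4.]
top sleeve_a 0.61 [475. 269.  10.]
top pocket_tray 0.82 [514. 265.   2.]
top gauge 0.93 [539.  43.   0.]
top gauge 0.38 [770.  14.   2.]
top pin0 0.88 [648.  52.  18.]
top pin0 0.84 [436.  27.  18.]
top pin0 0.74 [574.  42.  19.]
top pin0 0.68 [502.  29.  23.]
top pin1 0.88 [648.  52.  18.]
top pin1 0.84 [436.  27.  18.]
top pin1 0.74 [574.  42.  19.]
top pin1 0.68 [502.  29.  23.]
top pin2 0.88 [648.  52.  18.]
top pin2 0.84 [436.  27.  18.]
top pin2 0.74 [574.  42.  19.]
top pin2 0.68 [502.  29.  23.]
top pin3 0.88 [648.  52.  18.]
top pin3 0.84 [436.  27.  18.]
top pin3 0.74 [574.  42.  19.]
top pin3 0.68 [502.  29.  23.]
top crate 0.59 [ 610. -220.   -1.]
top crate 0.49 [771.  14.  -2.]
top crate 0.32 [572.  40.  20.
[... 2143 characters left out ...]
tions': array([ 9.92021974e-01,  1.50483378e-01,  1.43737565e+00, -3.19426012e-05,
        1.55380695e+00, -1.34018530e-01]), 'dq': array([-4.08702670e-04,  1.19784102e-03,  2.74788545e-05,  6.64961927e-04,
       -3.34664735e-04,  1.52042644e-04]), 'effort': array([-8.46186344e-05, -7.12791395e+01, -5.71045911e+01, -2.82544352e-04,
        1.48935113e-03, -5.30880607e-05]), 'tcp_pos': array([247.40955016, 519.02322216, 239.28816825]), 'eef_rot': array([ 2.20549336e-01,  9.75375819e-01, -3.99278374e-05,  2.17485493e-06]), 'contact_force': array([-0.78130076,  0.35852139,  0.1836063 ]), 'torque': array([ 0.02533916,  0.00032868, -0.00430813]), 'grasp_force': 0.0, 'opening': 85.70651016848706}
```

View pics/top0.png

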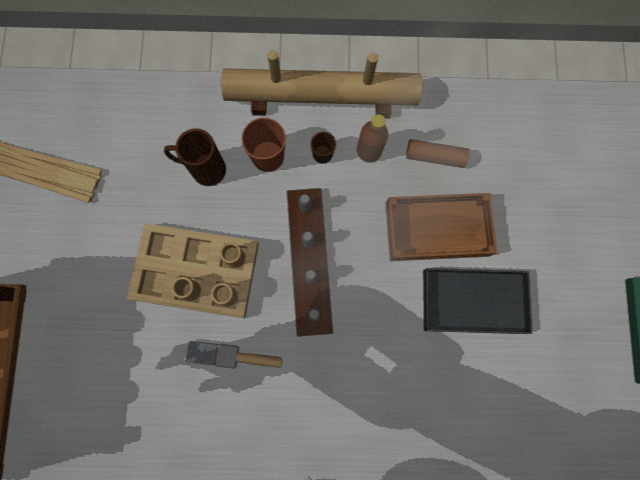

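View pics/scene0.png

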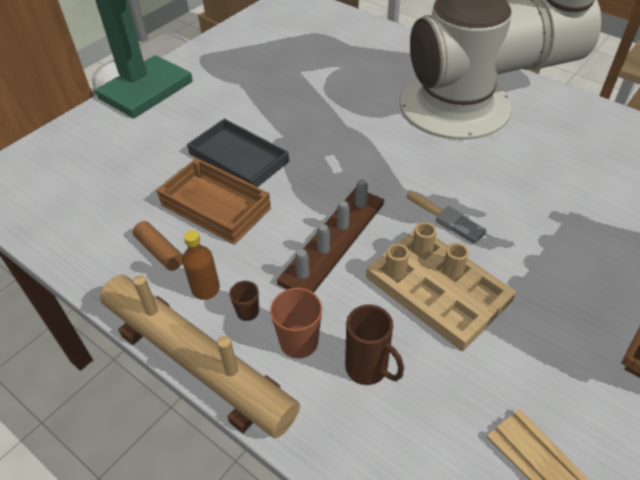

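The top picture shows three sleeves in the tray at (232,253), (183,288) and (222,294). The four gauge pins run from (305,200) to (313,315), the crate is at (441,226) and the pan at (478,300). Next I look straight down on each sleeve and pin with the wrist camera, using the same tool yaw each time so that camera bias cancels.

```bash
cat >> h.py <<'E'
def quat(yaw_y):  # tool down, closing axis (tool y) at this world angle
    y=np.array([np.cos(yaw_y),np.sin(yaw_y),0]); z=np.array([0,0,-1.]); x=np.cross(y,z)
    return R.from_matrix(np.c_[x,y,z]).as_quat()
Q=quat(np.deg2rad(97))
SL=np.array([[467,190.5],[541,182],[476,269.]])
PN=np.array([[436,25],[505,32],[577,41],[649.5,50.5]])
E
python3 - <<'E'
from h import *
s=manip.sense()['tcp_pos']
tiles=[]
for k,(o,n) in enumerate([(p,'sleeve_a') for p in SL]+[(p,'pin0') for p in PN[::-1]]):
    manip.movep([*o,200],Q)
    im,T,c=snap('wrist',f'w{k}.png')
    ds=[(round(d['p'],2),(T@np.r_[d['at'],1])[:3].round(1)) for d in landmark_of('wrist',n) if d['p']>.3]
    print(k,n,o,ds)
    tiles.append(im[120:360,200:440])
while len(tiles)<8: tiles.append(tiles[0]*0)
M=np.vstack([np.hstack(tiles[:4]),np.hstack(tiles[4:])])
cv2.imwrite('pics/tiles.png',cv2.resize(M,(800,400))[:,:,::-1]); print(manip.sense()['clock'],manip.sense()['joint_positions'])
E
```

```text
0 sleeve_a [467.  190.5] [(0.77, array([466.7, 196.5,   6.6])), (0.63, array([480. , 260.9,   6.5])), (0.56, array([542.8, 179.6,  10.6]))]
1 sleeve_a [541. 182.] [(0.75, array([468.3, 200. ,   7.4])), (0.7, array([477.8, 264.8,   8.5])), (0.55, array([545.4, 182.6,   8.5]))]
2 sleeve_a [476. 269.] [(0.67, array([543.1, 182.1,  10.3])), (0.67, array([468.4, 195.9,   4.5])), (0.56, array([478.7, 264.9,   7.3]))]
3 pin0 [649.5  50.5] [(0.91, array([505.4,  32.8,  18.7])), (0.66, array([651.1,  49.5,  20.3])), (0.61, array([578.7,  45.3,  18.6]))]
4 pin0 [577.  41.] [(0.88, array([434.6,  28.3,  19.9])), (0.84, array([651.4,  48.3,  18.1])), (0.65, array([580. ,  44.8,  19.1])), (0.62, array([506.4,  32.7,  18.9]))]
5 pin0 [505.  32.] [(0.95, array([581. ,  46.1,  17.9])), (0.93, array([434.3,  27.7,  22.4])), (0.76, array([507. ,  31.8,  17.3])), (0.74, array([649.5,  50.7,  20.3]))]
6 pin0 [436.  25.] [(0.78, array([649.6,  46.7,  18.8])), (0.74, array([581.5,  43.1,  16.7])), (0.72, array([507.9,  31.4,  19.4])), (0.57, array([435.7,  27.7,  22.4]))]
6.9833 [-1.19254122e-01 -1.23929042e-01  1.79458812e+00  3.76499207e-05
  1.47066317e+00 -1.81229290e+00]
```

View pics/tiles.png

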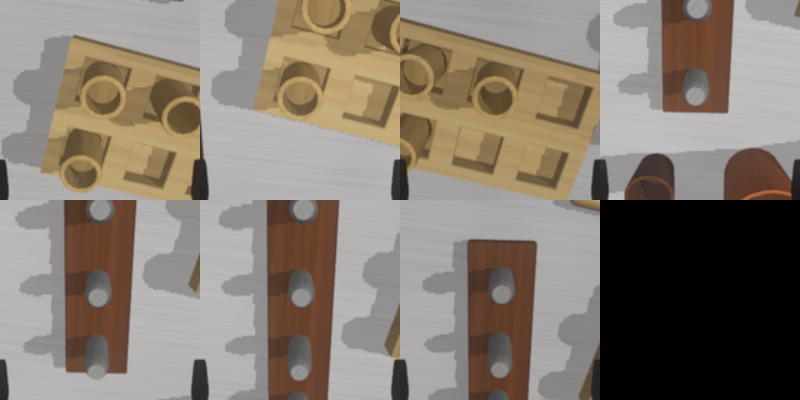

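The tiles show each sleeve's rim and each pin tip close to the tile centres. All rims and tips are at z = 78, so I'll find them by circle fitting and put them on that plane.

```bash
python3 - <<'E'
from h import *
c=calibration('wrist'); M=np.array(c['mount'])
tiles=[]
P=list(SL)+list(PN[::-1])
for k,o in enumerate(P):
    im=cv2.imread(f'pics/w{k}.png'); cr=cv2.resize(im[200:280,270:370],None,fx=4,fy=4,interpolation=cv2.INTER_CUBIC)
    g=cv2.GaussianBlur(cv2.cvtColor(cr,cv2.COLOR_BGR2GRAY),(0,0),2)
    f=380.4/257*4
    r=(20 if k<3 else 8)*f
    h=cv2.HoughCircles(g,cv2.HOUGH_GRADIENT_ALT if False else cv2.HOUGH_GRADIENT,1,400,param1=80,param2=10,minRadius=int(r*.9),maxRadius=int(r*1.12))
    T=np.eye(4); T[:3,:3]=R.from_quat(Q).as_matrix(); T[:3,3]=[*o,200]
    T=T@M
    x,y,rr=h[0][0]; cv2.circle(cr,(int(x),int(y)),int(rr),(0,0,255),1)
    print(k,o,on_plane(T,c,[270+x/4,200+y/4],78)[0].round(1),rr/f)
    tiles.append(cr)
while len(tiles)<8: tiles.append(tiles[0]*0)
cv2.imwrite('pics/t2.png',cv2.resize(np.vstack([np.hstack(tiles[:4]),np.hstack(tiles[4:])]),(800,320)))
E
```

```text
Traceback (most recent call last):
TypeError: 'NoneType' object is not subscriptable
```

```bash
python3 - <<'E'
from h import *
c=calibration('wrist'); M=np.array(c['mount'])
tiles=[]
P=list(SL)+list(PN[::-1])
for k,o in enumerate(P):
    im=cv2.imread(f'pics/w{k}.png'); cr=cv2.resize(im[190:290,260:380],None,fx=4,fy=4,interpolation=cv2.INTER_CUBIC)
    g=cv2.GaussianBlur(cv2.cvtColor(cr,cv2.COLOR_BGR2GRAY),(0,0),2)
    f=380.4/270*4
    r=(20 if k<3 else 8)*f
    for p2 in (20,14,10,7,4,2):
        h=cv2.HoughCircles(g,cv2.HOUGH_GRADIENT,1,900,param1=30,param2=p2,minRadius=int(r*.88),maxRadius=int(r*1.15))
        if h is not None: break
    T=np.eye(4); T[:3,:3]=R.from_quat(Q).as_matrix(); T[:3,3]=[*o,200]
    T=T@M
    if h is not None:
        x,y,rr=np.ravel(h)[:3]; cv2.circle(cr,(int(x),int(y)),int(rr),(0,0,255),1)
        print(k,o,on_plane(T,c,[260+x/4,190+y/4],78)[0].round(1),rr/f,p2)
    tiles.append(cr)
while len(tiles)<8: tiles.append(tiles[0]*0)
cv2.imwrite('pics/t2.png',cv2.resize(np.vstack([np.hstack(tiles[:4]),np.hstack(tiles[4:])]),(800,334)))
E
```

```text
0 [467.  190.5] [467.8 195.1  78. ] 19.09306 20
1 [541. 182.] [529.  184.9  78. ] 19.039827 20
2 [476. 269.] [479.4 267.4  78. ] 20.051262 20
3 [649.5  50.5] [650.2  48.4  78. ] 7.860804 20
4 [577.  41.] [578.7  41.3  78. ] 7.860804 20
5 [505.  32.] [506.3  35.3  78. ] 7.807571 20
6 [436.  25.] [434.4  27.7  78. ] 7.84306 20
```

View pics/t2.png

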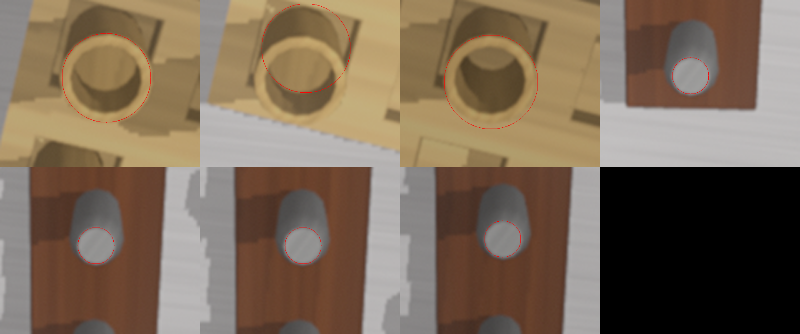

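All four pin tips are fitted well, about 72 mm apart at 5.5°. The circle on sleeve 1 is off; its real rim is at tile (100,82), about pixel (320,239), which the tray grid puts near (541.5,183). Now I pick the first sleeve and gauge it.

```bash
cat >> h.py <<'E'
SL=np.array([[467.8,195.3],[541.6,183.0],[479.4,267.4]])
PN=np.array([[434.5,27.7],[506.4,34.8],[578.3,41.6],[650.1,48.5]])
ZT=185
def cur(): return np.array(manip.sense()['tcp_pos'])
def pick(xy,foot,q):
    manip.gripper_to(60)
    manip.movep([*xy,ZT],q)
    manip.line_to([*xy,foot+75],v=250)
    hit=manip.line_to([*xy,foot+44],v=70,until_force=8)
    manip.gripper_to(20); s=manip.sense()
    print('pick',xy,'hit',hit,'z',round(s['tcp_pos'][2],1),'open',round(s['opening'],1),'gf',round(s['grasp_force'],1))
    manip.line_to([*xy,ZT],v=200)
def gauge(xy,q):
    manip.movep([*xy,ZT],q)
    manip.line_to([*xy,136],v=200)
    hit=manip.line_to([*xy,62.5],v=45,until_force=6); z=cur()[2]
    print('gauge',xy,'hit',hit,'foot',round(z-44-18,1),manip.sense()['contact_force'].round(1))
    return z-62
E
python3 - <<'E'
from h import *
pick(SL[0],8,Q)
z=gauge(PN[0],Q)
print(manip.sense()['opening'],manip.sense()['clock'])
snap('scene','s1.png')
E
```

```text
pick [467.8 195.3] hit False z 52.7 open 38.7 gf 60.0
gauge [434.5  27.7] hit True foot 27.8 [ 0.3 -0.8 -0.2]
39.08321209733838 12.5
```

It stopped with its foot 27.8 mm above the base, so it has a node wall. I release it and gauge the other two.

```bash
cat >> h.py <<'E'
def release(xy):
    manip.gripper_to(60); manip.line_to([*xy,ZT],v=200)
E
python3 - <<'E'
from h import *
release(PN[0])
for s,p in ((1,1),(2,2)):
    pick(SL[s],8,Q); z=gauge(PN[p],Q)
    if z>35: print('jam?'); break
    release(PN[p])
manip.movep([434,180,220],Q); manip.wait(.3)
im,T,c=snap('scene','s2.png'); marks('scene',['sleeve_a'],T)
im,T,c=snap('top','t3.png'); marks('top',['sleeve_a','crate','pan'],T)
print(manip.sense()['clock'])
E
```

```text
pick [541.6 183. ] hit False z 52.7 open 38.7 gf 60.5
gauge [506.4  34.8] hit True foot 27.9 [0.9 0.5 2.1]
pick [479.4 267.4] hit False z 52.7 open 39.2 gf 60.2
gauge [578.3  41.6] hit False foot 0.8 [-1.6 -0.6  0.6]
scene sleeve_a 0.9 [574.  46.  19.]
scene sleeve_a 0.73 [430.  26.  48.]
scene sleeve_a 0.66 [503.  30.  46.]
top sleeve_a 0.73 [506.  34.  43.]
top sleeve_a 0.58 [433.  28.  44.]
top crate 0.68 [ 607. -218.   -2.]
top crate 0.4 [726. 248.   0.]
top pan 0.57 [ 467. -285.   -0.]
28.9417
```

View pics/s2.png

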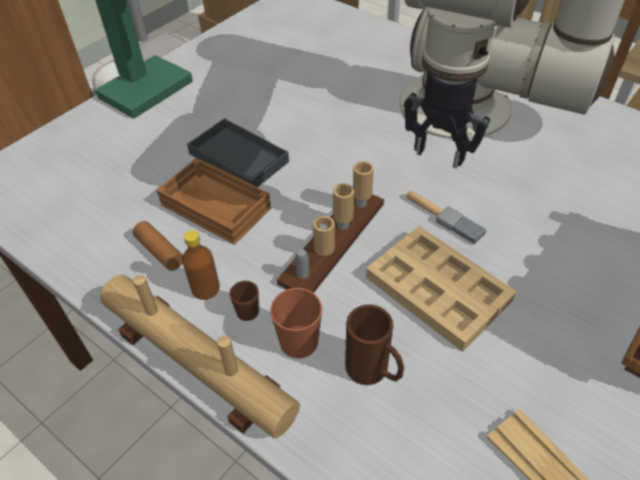

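View pics/t3.png

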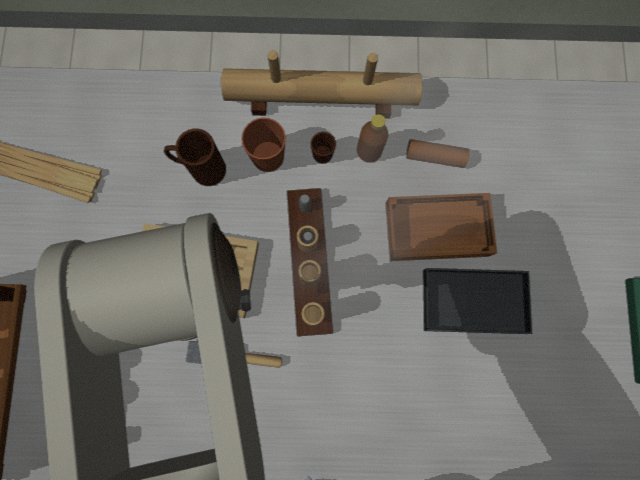

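All three stand on the pins: two are part way down (noded) and the one on pin2 is right down (open). Crate at (441,226) and pan at (477,301) look unmoved. Now I sort them, locating the target again just before each placing.

```bash
cat >> h.py <<'E'
def find(name,near,tol=90):
    ps=[]
    for cam in ('top','scene'):
        im,T,c=snap(cam)
        ds=[(T@np.r_[d['at'],1])[:2] for d in landmark_of(cam,name) if d['p']>.3]
        ds=[d for d in ds if np.linalg.norm(d-near)<tol]
        if ds: ps.append(ds[0])
    print(name,np.round(ps,0)); return np.mean(ps,axis=0)
def sort(p,foot,name,near,off):
    pick(PN[p],foot,Q)
    t=find(name,near)+off
    manip.movep([*t,ZT],Q)
    manip.line_to([*t,80],v=200)
    hit=manip.line_to([*t,48.5],v=50,until_force=6)
    print('put',t.round(0),'hit',hit,'z',cur()[2].round(1))
    release(t)
E
python3 - <<'E'
from h import *
sort(2,18,'crate',np.array([609,-219]),[0,0])
sort(0,46,'pan',np.array([468,-287]),[0,-42])
sort(1,46,'pan',np.array([468,-287]),[0,42])
manip.movep([300,330,250],Q); manip.wait(.5)
for n in ('top','scene'):
    im,T,c=snap(n,n+'9.png'); marks(n,['sleeve_a','crate','pan'],T)
print(manip.sense()['clock'])
E
```

```text
pick [578.3  41.6] hit False z 62.7 open 38.8 gf 60.3
crate [[ 610. -220.]
 [ 610. -220.]]
put [ 610. -220.] hit True z 49.7
pick [434.5  27.7] hit False z 90.7 open 38.8 gf 59.6
pan [[ 467. -286.]
 [ 471. -293.]]
put [ 469. -332.] hit True z 48.7
pick [506.4  34.8] hit False z 90.7 open 38.8 gf 60.1
pan [[ 470. -286.]
 [ 468. -293.]]
put [ 469. -248.] hit True z 48.7
top sleeve_a 0.86 [ 608. -221.    4.]
top sleeve_a 0.63 [ 465. -331.    4.]
top sleeve_a 0.55 [ 470. -247.    5.]
top sleeve_a 0.3 [ 468. -287.    0.]
top crate 0.84 [ 610. -219.   -1.]
top pan 0.94 [ 468. -285.    2.]
top pan 0.41 [ 608. -219.    7.]
scene sleeve_a 0.77 [ 605. -218.    4.]
scene sleeve_a 0.69 [ 467. -251.    3.]
scene sleeve_a 0.67 [ 464. -335.    2.]
scene crate 0.8 [ 613. -216.    6.]
scene pan 0.86 [ 471. -294.    2.]
53.5583
```

View pics/top9.png

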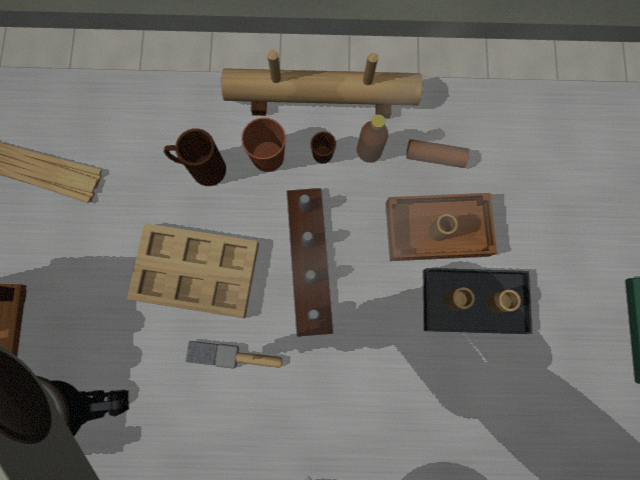

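The picture shows the open sleeve in the crate (446,225) and the two noded ones in the pan (463,298) and (508,300). All the bystanders are where they started, and the tray and pins are empty.

```bash
python3 -c "
from h import *
print(manip.job_done())"
```

```text
the job is handed in; nothing more can be done
None
```

All three sleeves stood on the gauge pins together; the open one is now in the slatted crate, the two with node walls are in the dark steel pan, and the job is handed in.

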